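Shut the tilt-out bin and push the comb against its foot

ROBOT

A 6-joint arm with a two-finger parallel gripper is mounted at the origin on the work surface. World frame = base frame: x ahead of the robot, y to its left, z up, the work surface at z = 0. Lengths are in mm, angles in rad, forces in N, time in s.
With the tool pointing down it reaches from about 375 to 900 mm from the base axis. Payload 3.1 kg.
Tool frame: the origin (TCP) lies midway between the tips of the shut fingers; the grasp point (between the pads) lies 19 mm behind it (bot.tcp_to_grasp is the distance from the TCP to the grasp point, in mm); y points along the fingers, x is the direction in which the jaws open and shut, and the axes are right-handed (so a half turn about y gives the same grasp; the last joint's range is limited). The gripper opens to 85 mm and grips with 20 to 120 N. Pads are 22 mm wide; open, the fingers measure 114 mm over their backs; the gripper's body (76 mm by 85 mm) begins 54 mm behind the grasp point. The pads swing forward as they close: fully open they stand 13 mm farther back than shut.
Start: joints at [-1.308, 0.527, 1.433, -0, 1.181, -0.178], TCP at [267.248, -564.956, 231.31] pointing down, gripper open.
Joint ranges: [-3.08, 3.08], [-0.75, 2.2], [0.22, 2.44], [-1.43, 4.57], [0, 2.65], [-2.85, 2.85]. Speed limits (rad/s): [2.79, 2.79, 3.14, 3.14, 3.14, 3.14].

INTERFACE

Orientations are given as a unit quaternion [x, y, z, w].
In Python, from bench import bot, cams gives the robot as it stands. The module is installed in compiled form; this text tells all that it offers.
- The arm moves only by the tool jog_arm, never from a script. Its argument "plan" is a list of rows, each an object with "linear": the shift along the world's x, y, z in cm, a list of three; "delta_rot": the turn, a rotation vector about the world's x, y, z in degrees, a list of three; "grip": the opening, from 0 (shut) to 1 (fully open). A call has 1 to 5 rows; each row shifts and turns the commanded pose from where the row before left it; what a row does not reach is not made up. A row lasts 1/10 s, in which the tool goes at most 50 mm and 8.59 degrees, less where a joint would pass 70% of its speed; a pose out of reach is approached as far as the arm can. A call is refused whole if a number of a shift passes 5 or a number of a turn 8.59, either way. A call with a gripper value outside its range is refused whole. The fingers move at their own pace and stop on an object; the grip force is fixed at half the most. Time passes only in rows, so rows that do not move let the fingers close. It gives the time, the measured TCP pose, the force and the opening at its end, in the units of the state.
- bot.state(): the state, without advancing time (a new reading comes with each control period).
- cams.grab_frame(name): name is "side" or "top" or "wrist"; returns a dict with "pixels" (384x512x3 uint8, red, green, blue), "intrinsics" (3x3 intrinsics, pixels), "R" (3x3) and "t" (3): a world point X has camera coordinates R X + t; the wrist camera has in their place "hand_eye" (4x4, takes a point from camera to tool coordinates, whose origin is the TCP and whose axes are the tool frame's). Camera axes: x right, y down, z forward; pixel columns grow to the right and rows downward; lengths in mm; the calibration is good to about 2 mm. A picture is of the moment at which its call begins: read the wrist's pose just before it. There is no depth.
- bot.job_done(): hands the job in, once; it reports no verdict.
The state is a dict: "time": time; "q": joint angles; "joint_vel": joint speeds; "tau": joint torques, N m; "eef_pos": TCP position; "ee_rot": TCP orientation; "force": force on the tool from outside, world axes, zero at the start; "moment": the same for the moment, N m; "grip_width": finger opening in mm.
Only numpy, scipy, OpenCV 4.12 (cv2) and the standard library are available. Lean on these libraries where they do the work, as an engineer would, in place of code of your own. Each camera call takes 0.05 s, during which the arm holds its last target. There are 200 camera calls.

TASK

Tidy the bedside: first push the tilted-out pocket of the bin fully shut, then push the pink comb along the surface until its solid back lies flush along the front edge of the bin's grey foot, with neither end of the comb sticking out past the ends of the foot. Only push with the fingers, never pick the comb up or tip it, and leave the ring dish and the hair clip alone; finish with the hand clear.

Things in the scene. Friction and masses are not known exactly. Their poses are not given: they have to be found in the camera images.
- bin: White tilt-out bin, immovable, on a grey foot 130 (x) by 240 (y) by 18 mm high. Origin: centre of the foot's underside, on the surface. -x is its front (to the robot, turned by its yaw). The foot's front edge is the upright face at x = -65 mm, y = -120 to +120 mm. The housing above is 211 mm wide, 72 mm high, its front at x = -35 mm: the foot's top is a 30 mm step before it.
- pocket (a joint): Tilt of the bin's teal pocket about a level hinge along the bin's y at x = -35 mm, 22 mm above the surface: 0 = shut (front panel upright, hard stop), positive = top leaning out to the front, up to 0.75 rad. Starts leaning out; the hinge has friction (0.10 N m, some 2 N at the top edge), so it stays where left.
- pocket_top (a point): Middle of the upper edge of the pocket's front face (panel 200 mm wide, 46 mm high from the hinge up, 4 mm thick); 68 mm above the surface and at x = -35 mm in the bin's frame when shut. Axes turn with the pocket.
- comb: Loose pink plastic comb lying flat, 180 mm long (y), 40 mm wide (x), 12 mm thick at the back, 10 mm at the teeth, about 50 g. Origin: centre of its underside. The solid back is the straight edge at x = +20 mm and starts roughly facing the bin; the tooth tips, at x = -20 mm, face the robot. To the touch the row of teeth is as good as solid.
- comb_back (a point): Middle of the comb's back edge face, 6 mm above the comb's underside; axes as the comb's.
- dish: Loose round white ceramic ring dish, 90 mm across the rim, 24 mm high, to one side of the work; leave alone. Origin: centre of its underside.
- hair_clip: Loose stainless hair clip, 62 mm long (its y), 16 mm wide, 12 mm high, on the other side; leave alone. Origin: centre of its underside.
There are look-alikes about, which are no part of the job. There is more than one size of the comb; the job needs the smallest.

How it is judged (in metres and radians):
On the way, in this order (a step that is already met when the one before it is completed fails the run):
1. the pocket is pushed fully shut (value of joint pocket below 0.05 rad), for 0.2 s.
2. the comb's back lies flush along the front edge of the foot, between its ends (x of comb_back in the frame of bin between -0.069 and -0.06 m and angle between the y axis of comb and the y axis of bin, either way round below 0.035 rad and y of comb in the frame of bin between -0.033 and 0.033 m), for 0.2 s.
At the end, for the whole second after the job is handed in: The pocket is shut (within 0.05 rad); the comb lies flat and still with the middle of its back within 4 mm of the foot's front edge and parallel to it within 0.035 rad, its centre within 33 mm of the foot's middle along its length (neither end more than 3 mm past the foot's ends) (all of step 2 and value of joint pocket below 0.05 rad and height (world z) of comb below 0.004 m and angle between comb's own z axis and vertical below 0.05 rad and linear speed of comb below 0.01 m/s); the robot touches nothing.
It fails at once if the comb is lifted or tipped (height (world z) of comb above 0.01 m or angle between comb's own z axis and vertical above 0.2 rad).
It fails at once if the ring dish is disturbed (distance of dish from where it was at the start of the episode above 0.012 m).
It fails at once if the hair clip is disturbed (distance of hair_clip from where it was at the start of the episode above 0.012 m).
It also fails if it takes over 64 s, if anything falls off the work surface, if the arm or the gripper's body presses on something with over 40 N, if the wrist force passes 120 N, or if a joint passes its speed limit or range.

## Working session

There is one attempt and no reset: what is moved stays moved. The work goes in short steps, Python scripts to look and compute and a tool call to move; the robot and the scene stay as the last step left them, time stands still between calls to the robot, and variables do not carry over. Pictures are saved under pics/ and viewed, about 8 in all and at most 12, crops included, and the job is handed in when it is done.

Besides the shell and the picture viewer there is one more tool, called after ">>>" by a JSON object that holds its "fn" and its "kwargs". jog_arm: Moves the arm, as the interface text tells. Its arguments: {"type":"object","properties":{"plan":{"type":"array","items":{"type":"object","properties":{"linear":{"type":"array","items":{"type":"number"}},"delta_rot":{"type":"array","items":{"type":"number"}},"grip":{"type":"number"}}}}},"required":["plan"]}

```bash
mkdir -p pics
cat > h.py <<'E'
import numpy as np, cv2
from bench import bot, cams
def ray(f,u,v,z=0.):
    K=np.array(f["intrinsics"]);R=np.array(f["R"]);t=np.array(f["t"])
    d=R.T@np.linalg.inv(K)@np.array([u,v,1.]);c=-R.T@t
    return c+d*(z-c[2])/d[2]
def proj(f,X):
    K=np.array(f["intrinsics"]);p=K@(np.array(f["R"])@np.array(X,float)+np.array(f["t"]));return p[:2]/p[2]
def save(f,n,s=1.5,crop=None):
    im=f["pixels"][:,:,::-1]
    if crop: a,b,c,d=crop; im=im[b:d,a:c]
    cv2.imwrite(f"pics/{n}.png",cv2.resize(im,None,fx=s,fy=s,interpolation=cv2.INTER_CUBIC))
E
python3 - <<'E'
from h import *
import pickle
F={}
for n in("top","side"):
    F[n]=cams.grab_frame(n);save(F[n],n+"0")
pickle.dump(F,open("F0.pkl","wb"))
s=bot.state();print(s["time"],s["eef_pos"],s["ee_rot"],s["force"],s["grip_width"])
E
```

```text
0.1 [ 267.08890582 -564.32588083  230.39730946] [-0.59691964  0.3788172  -0.37775905  0.59789847] [ 0.60211422 -1.13645376 -0.03301036] 85.64982939035538
```

View pics/top0.png

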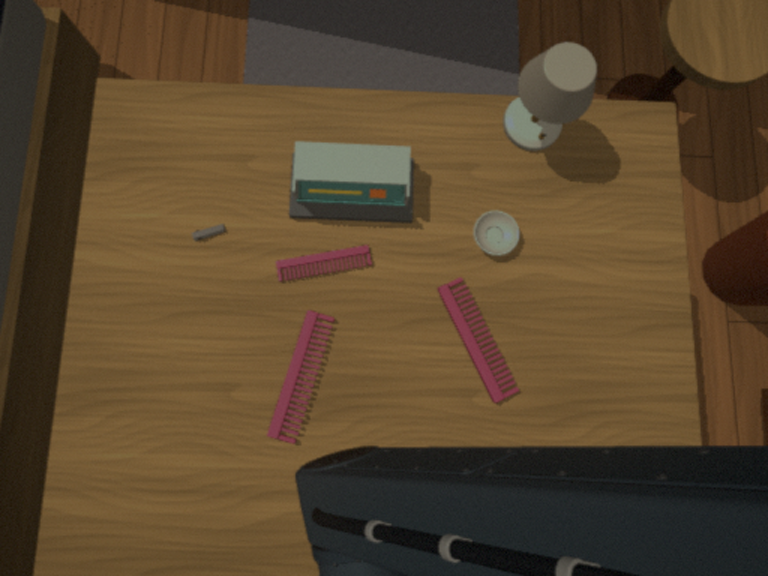

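View pics/side0.png

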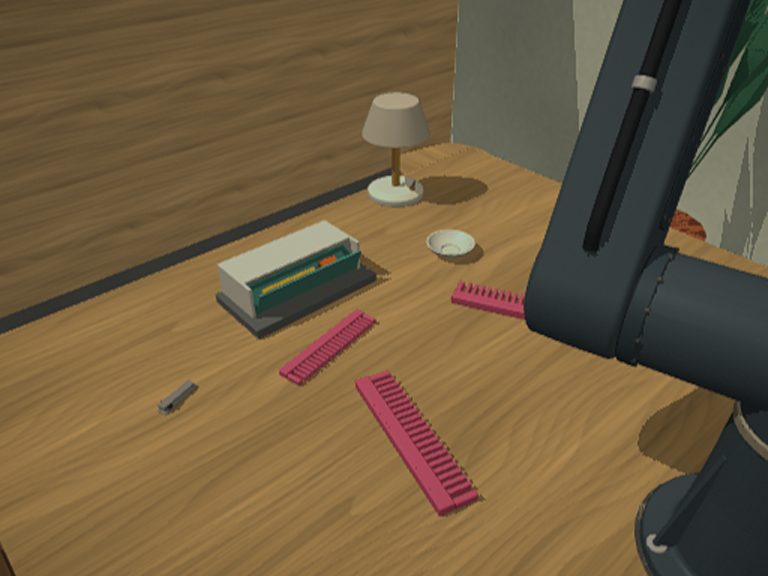

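The top view shows three combs, at 768-wide view pixels (325,263), (480,340) and (302,377). The first looks shortest and has its back to the bin. The bin is at (352,180), the dish at (496,234) and the clip at (208,232). I'll confirm in an enlarged crop and measure.

Run:
```python
from h import *
import pickle
F=pickle.load(open("F0.pkl","rb"));f=F["top"]
save(f,"crop0",5,(175,85,295,200))
L=lambda a,b:np.linalg.norm(np.subtract(a,b))
im=f["pixels"].astype(int);m=((im[...,0]>im[...,1]*1.8)&(im[...,2]>im[...,1]*1.2)&(im[...,0]>70)).astype(np.uint8)
m[:, :]=cv2.morphologyEx(m,cv2.MORPH_CLOSE,np.ones((5,5)))
n,l,s,c=cv2.connectedComponentsWithStats(m)
for i in range(1,n):
    if s[i,4]<150: continue
    p=np.argwhere(l==i)[:,::-1]
    W=np.array([ray(f,u,v,11)[:2] for u,v in p],np.float32)
    print(c[i],cv2.minAreaRect(W))
for n,u,v,z in(("dish",496,234,20),("clip",208,232,10),("clipA",194,237,10),("clipB",225,229,10),("footL",290,218,18),("footR",412,222,18)):
    print(n,ray(f,u/1.5,v/1.5,z))
```

```text
[215.91705069 171.10138249] ((583.4419555664062, 123.80269622802734), (14.382880210876465, 169.00567626953125), 13.732804298400879)
[319.0571066  233.92258883] ((435.4478759765625, -171.94456481933594), (233.22021484375, 47.385921478271484), 26.988550186157227)
[195.71569704 256.86937431] ((359.6220703125, 154.99293518066406), (48.062255859375, 233.39300537109375), 75.01089477539062)
dish [ 638.31825854 -209.67725306   20.        ]
clip [625.67803366 345.320762    10.        ]
clipA [614.89217226 370.98318232  10.        ]
clipB [632.75338977 313.51482962  10.        ]
footL [656.75079078 189.30554609  18.        ]
footR [657.19678593 -46.15058172  18.        ]
```

View pics/crop0.png

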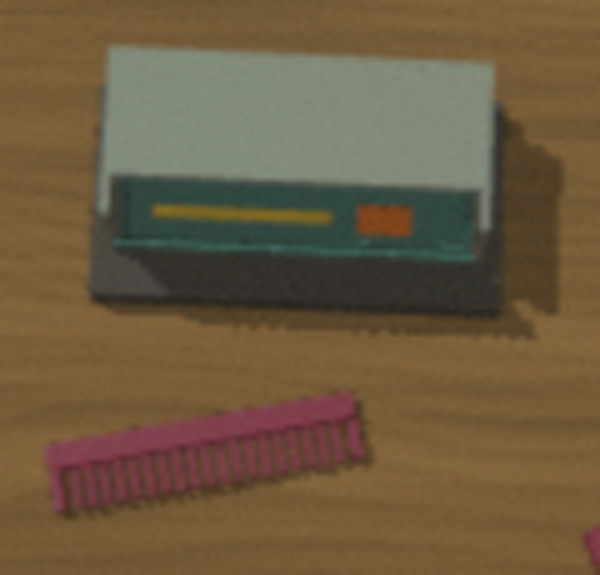

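The crop shows the foot's front edge from (92,298) to (499,312). The small comb's back runs from (46,447) to (354,394), its tooth tips from (60,513) to (368,460), and the pocket's upper edge from (115,243) to (474,258).

Run:
```python
from h import *
import pickle
from scipy.spatial.transform import Rotation as Ro
F=pickle.load(open("F0.pkl","rb"));f=F["top"];g=F["side"]
P=lambda u,v,z:ray(f,175+u/5-.4,85+v/5-.4,z)
a,b=P(92,297,18),P(499,311,18)
d=(a-b)/np.linalg.norm(a-b);yaw=np.arctan2(-d[0],d[1]);fx=np.array([d[1],-d[0],0])
print("foot",a,b,np.linalg.norm(a-b),"yaw deg",np.degrees(yaw),"mid",(a+b)/2)
print("bin origin",(a+b)/2+65*fx)
c=[P(46,447,12),P(354,394,12),P(60,513,10),P(368,460,10)]
for p in c:print(p.round(1))
print(np.linalg.norm(c[0]-c[1]),np.linalg.norm(c[0]-c[2]))
e=c[0]-c[1];print("comb yaw",np.degrees(np.arctan2(-e[0],e[1])),"centre",sum(c)/4)
for z in(50,55,60): print("pocket",z,P(115,243,z),P(474,258,z), ((P(115,243,z)+P(474,258,z))/2-(a+b)/2)@fx)
# side check: foot front corners at px(768) left (258,335)?, comb back
for u,v,z in((261,331,18),(376,275,18),(281,375,10),(300,383,10),(376,322,10),(359,311,12)):print("side",ray(g,u/1.5,v/1.5,z).round(1))
s=bot.state();print(Ro.from_quat(s["ee_rot"]).as_matrix().round(3))
w=cams.grab_frame("wrist");print(np.array(w["hand_eye"]).round(2))
```

```text
foot [660.70609529 190.47750242  18.        ] [660.78827365 -45.32026411  18.        ] 235.79778084982576 yaw deg 0.019968268292368103 mid [660.74718447  72.57861915  18.        ]
bin origin [725.74718052  72.60127243  18.        ]
[572.6 212.7  12. ]
[609.8  37.6  12. ]
[534.9 202.9  10. ]
[571.4  28.4  10. ]
179.02360824797546 39.01205026884425
comb yaw 11.971147331952192 centre [572.19978602 120.37681036  11.        ]
pocket 50 [682.86933964 174.48980236  50.        ] [681.598644  -27.7731674  50.       ] 21.487077785051202
pocket 55 [681.17385045 173.79025371  55.        ] [679.90992416 -27.39520354  55.        ] 19.79491733461357
pocket 60 [679.47836125 173.09070506  60.        ] [678.22120433 -27.01723968  60.        ] 18.102756884175935
side [654.1 188.1  18. ]
side [651.7 -41.9  18. ]
side [559.8 216.3  10. ]
side [528.4 205.6  10. ]
side [561.5  36.1  10. ]
side [599.1  39.5  12. ]
[[ 0.428 -0.001  0.904]
 [-0.904  0.002  0.428]
 [-0.002 -1.     0.   ]]
[[   1.      0.      0.     -0.38]
 [  -0.     -0.32    0.95 -142.58]
 [   0.     -0.95   -0.32   83.62]
 [   0.      0.      0.      1.  ]]
```

>>> {"fn": "jog_arm", "kwargs": {"plan": [{"linear": [2.4,4.2,0],"delta_rot": [0,0,-5],"grip": 1},{"linear": [2.4,4.2,0],"delta_rot": [0,0,-5],"grip": 1},{"linear": [2.4,4.2,0],"delta_rot": [0,0,-5],"grip": 1},{"linear": [2.4,4.2,0],"delta_rot": [0,0,-5],"grip": 1},{"linear": [2.4,4.2,0],"delta_rot": [0,0,-5],"grip": 1}]}}

```text
time: 0.65
eef_pos: [387.8, -353.2, 231.1]
ee_rot: [-0.5, 0.5, -0.5, 0.5]
force: [1.8, -0.6, 0.3]
grip_width: 85.4
```

>>> {"fn": "jog_arm", "kwargs": {"plan": [{"linear": [2.4,4.2,0],"grip": 1},{"linear": [2.4,4.2,0],"grip": 1},{"linear": [2.4,4.2,0],"grip": 1},{"linear": [2.4,4.2,0],"grip": 1},{"linear": [2.4,4.2,0],"grip": 1}]}}

```text
schema error: expected keys linear, delta_rot, grip
```

>>> {"fn": "jog_arm", "kwargs": {"plan": [{"linear": [2.0,4.2,0],"grip": 1},{"linear": [2.0,4.2,0],"grip": 1},{"linear": [2.0,4.2,0],"grip": 1},{"linear": [2.0,4.2,0],"grip": 1},{"linear": [2.0,4.2,0],"grip": 1}]}}

```text
schema error: expected keys linear, delta_rot, grip
```

```bash
cat >> h.py <<'E'
from scipy.spatial.transform import Rotation as Ro
def st():
    s=bot.state();R=Ro.from_quat(s["ee_rot"]).as_matrix()
    print("t",s["time"],"p",np.round(s["eef_pos"],1),"jaw deg",np.degrees(np.arctan2(R[1,0],R[0,0])).round(2),"down",R[:,1].round(3),"F",np.round(s["force"],1),"w",round(s["grip_width"],1),"q",np.round(s["q"],2))
E
python3 -c "
from h import *;st()
f=cams.grab_frame('side');save(f,'side1')"
```

```text
t 0.65 p [ 387.8 -353.2  231.1] jaw deg -89.93 down [-0.  0. -1.] F [ 1.8 -0.6  0.3] w 85.4 q [-0.95  0.39  1.68  0.    1.07  0.62]
```

View pics/side1.png

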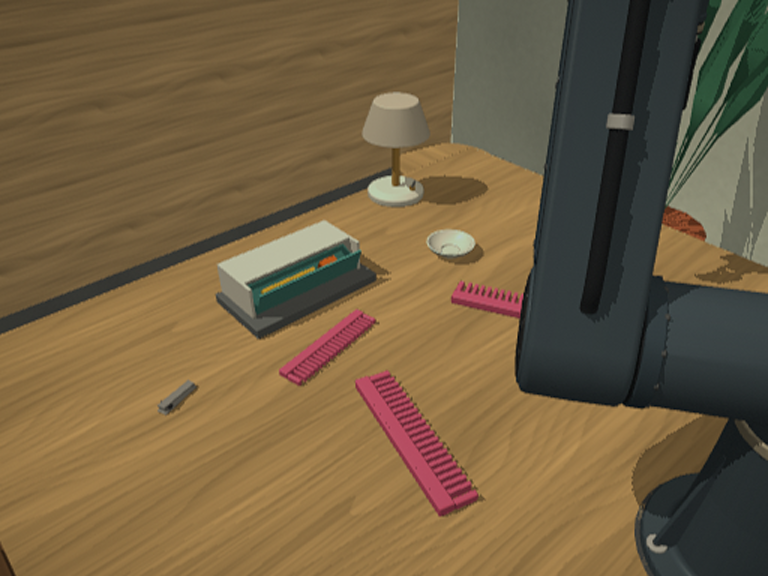

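The side view shows the scene unchanged, with the bin at (290,280) and the arm still off to the right. The later calls were refused because every row needs all three keys.

>>> {"fn": "jog_arm", "kwargs": {"plan": [{"linear": [2.4,4.2,0],"delta_rot": [0,0,0],"grip": 1},{"linear": [2.4,4.2,0],"delta_rot": [0,0,0],"grip": 1},{"linear": [2.4,4.2,0],"delta_rot": [0,0,0],"grip": 1},{"linear": [2.4,4.2,0],"delta_rot": [0,0,0],"grip": 1},{"linear": [2.4,4.2,0],"delta_rot": [0,0,0],"grip": 1}]}}

```text
time: 1.2
eef_pos: [507.8, -143.4, 231.2]
ee_rot: [0.501, -0.499, 0.499, -0.501]
force: [0.4, -0.3, 0.0]
grip_width: 85.3
```

>>> {"fn": "jog_arm", "kwargs": {"plan": [{"linear": [2.2,4.3,0],"delta_rot": [0,0,0],"grip": 1},{"linear": [2.2,4.3,0],"delta_rot": [0,0,0],"grip": 1},{"linear": [2.2,4.3,0],"delta_rot": [0,0,0],"grip": 1},{"linear": [2.2,4.3,0],"delta_rot": [0,0,0],"grip": 1},{"linear": [2.2,4.3,0],"delta_rot": [0,0,0],"grip": 1}]}}

```text
time: 1.7
eef_pos: [617.8, 71.8, 231.0]
ee_rot: [0.502, -0.499, 0.498, -0.501]
force: [0.5, 0.1, 1.0]
grip_width: 85.5
```

>>> {"fn": "jog_arm", "kwargs": {"plan": [{"linear": [0,0,-4.5],"delta_rot": [0,0,0],"grip": 1},{"linear": [0,0,-4.5],"delta_rot": [0,0,0],"grip": 1},{"linear": [0,0,-4.5],"delta_rot": [0,0,0],"grip": 1},{"linear": [0,0,-4.5],"delta_rot": [0,0,0],"grip": 1},{"linear": [0,0,0],"delta_rot": [0,0,0],"grip": 1}]}}

```text
time: 2.2
eef_pos: [611.3, 70.2, 44.0]
ee_rot: [0.505, -0.503, 0.494, -0.498]
force: [-1.6, -0.1, 0.1]
grip_width: 85.5
```

```bash
python3 -c "
from h import *;st()
f=cams.grab_frame('side');save(f,'side2',4,(120,110,300,260))"
```

```text
t 2.2 p [611.3  70.2  44. ] jaw deg -89.67 down [-0.016  0.001 -1.   ] F [-1.6 -0.1  0.1] w 85.5 q [-0.07  0.77  1.57 -0.    0.81  1.5 ]
```

View pics/side2.png

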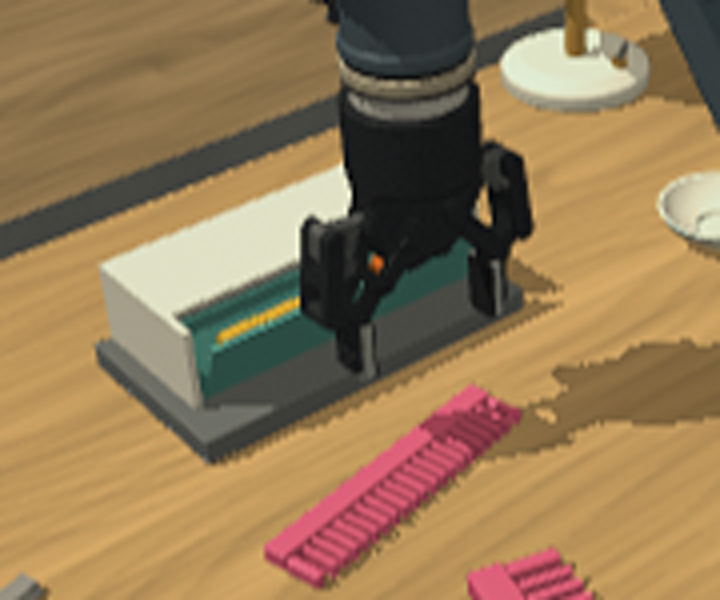

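The crop shows the open fingers hovering at (360,350) and (490,290), in front of the teal pocket and above the comb. Next I push the pocket.

>>> {"fn": "jog_arm", "kwargs": {"plan": [{"linear": [2.0,0,-0.8],"delta_rot": [0,0,0],"grip": 1},{"linear": [1.5,0,0],"delta_rot": [0,0,0],"grip": 1},{"linear": [0.5,0,0],"delta_rot": [0,0,0],"grip": 1},{"linear": [0.5,0,0],"delta_rot": [0,0,0],"grip": 1},{"linear": [0,0,0],"delta_rot": [0,0,0],"grip": 1}]}}

```text
time: 2.75
eef_pos: [662.9, 69.9, 45.2]
ee_rot: [-0.501, 0.498, -0.499, 0.502]
force: [0.5, 0.2, -0.1]
grip_width: 85.6
```

>>> {"fn": "jog_arm", "kwargs": {"plan": [{"linear": [0.4,0,0],"delta_rot": [0,0,0],"grip": 1},{"linear": [0.4,0,0],"delta_rot": [0,0,0],"grip": 1},{"linear": [0,0,0],"delta_rot": [0,0,0],"grip": 1}]}}

```text
time: 3.05
eef_pos: [670.2, 70.1, 43.5]
ee_rot: [0.501, -0.499, 0.499, -0.501]
force: [-2.2, -0.9, 2.3]
grip_width: 85.3
```

>>> {"fn": "jog_arm", "kwargs": {"plan": [{"linear": [0.4,0,0],"delta_rot": [0,0,0],"grip": 1},{"linear": [0,0,0],"delta_rot": [0,0,0],"grip": 1},{"linear": [0,0,0],"delta_rot": [0,0,0],"grip": 1}]}}

```text
time: 3.35
eef_pos: [674.7, 70.1, 43.2]
ee_rot: [-0.501, 0.498, -0.499, 0.502]
force: [-1.6, 0.6, 1.1]
grip_width: 85.4
```

>>> {"fn": "jog_arm", "kwargs": {"plan": [{"linear": [0.3,0,0],"delta_rot": [0,0,0],"grip": 1},{"linear": [0,0,0],"delta_rot": [0,0,0],"grip": 1},{"linear": [0,0,0],"delta_rot": [0,0,0],"grip": 1}]}}

```text
time: 3.65
eef_pos: [677.7, 70.1, 43.2]
ee_rot: [-0.501, 0.498, -0.499, 0.502]
force: [-1.1, -0.4, 0.8]
grip_width: 85.4
```

>>> {"fn": "jog_arm", "kwargs": {"plan": [{"linear": [0.3,0,0],"delta_rot": [0,0,0],"grip": 1},{"linear": [0,0,0],"delta_rot": [0,0,0],"grip": 1},{"linear": [0,0,0],"delta_rot": [0,0,0],"grip": 1}]}}

```text
time: 3.95
eef_pos: [679.2, 70.0, 43.1]
ee_rot: [0.502, -0.499, 0.498, -0.501]
force: [-4.6, -0.8, 1.5]
grip_width: 85.4
```

>>> {"fn": "jog_arm", "kwargs": {"plan": [{"linear": [0.3,0,0],"delta_rot": [0,0,0],"grip": 1},{"linear": [0,0,0],"delta_rot": [0,0,0],"grip": 1},{"linear": [0,0,0],"delta_rot": [0,0,0],"grip": 1}]}}

```text
time: 4.25
eef_pos: [679.3, 70.1, 43.0]
ee_rot: [0.503, -0.501, 0.497, -0.499]
force: [-9.4, -1.5, 5.6]
grip_width: 85.5
```

>>> {"fn": "jog_arm", "kwargs": {"plan": [{"linear": [0.3,0,0],"delta_rot": [0,0,0],"grip": 1},{"linear": [0,0,0],"delta_rot": [0,0,0],"grip": 1},{"linear": [0,0,0],"delta_rot": [0,0,0],"grip": 1}]}}

```text
time: 4.55
eef_pos: [679.3, 70.1, 43.0]
ee_rot: [0.505, -0.503, 0.495, -0.497]
force: [-16.3, -1.4, 12.0]
grip_width: 85.3
```

>>> {"fn": "jog_arm", "kwargs": {"plan": [{"linear": [-2,0,0],"delta_rot": [0,0,0],"grip": 1},{"linear": [-4,0,2],"delta_rot": [0,0,0],"grip": 1},{"linear": [-4,0,2],"delta_rot": [0,0,0],"grip": 1},{"linear": [-4,0,2],"delta_rot": [0,0,0],"grip": 1},{"linear": [0,0,0],"delta_rot": [0,0,0],"grip": 1}]}}

```text
time: 5.05
eef_pos: [542.0, 70.7, 105.1]
ee_rot: [0.502, -0.499, 0.498, -0.501]
force: [1.0, 0.4, -1.3]
grip_width: 85.5
```

>>> {"fn": "jog_arm", "kwargs": {"plan": [{"linear": [0,4.5,0],"delta_rot": [0,0,4],"grip": 1},{"linear": [0,4.5,0],"delta_rot": [0,0,4],"grip": 1},{"linear": [0,4.5,0],"delta_rot": [0,0,4],"grip": 1},{"linear": [0,4.5,0],"delta_rot": [0,0,0],"grip": 1},{"linear": [0,4,0],"delta_rot": [0,0,0],"grip": 1}]}}

```text
time: 5.55
eef_pos: [548.7, 293.1, 103.6]
ee_rot: [-0.549, 0.442, -0.444, 0.553]
force: [1.5, -0.1, -0.9]
grip_width: 85.4
```

```bash
python3 -c "
from h import *;st()
f=cams.grab_frame('top');save(f,'top3',5,(160,85,300,205))
f=cams.grab_frame('side');save(f,'side3',4,(100,110,300,260))"
```

```text
t 5.55 p [548.7 293.1 103.6] jaw deg -77.64 down [ 0.005  0.002 -1.   ] F [ 1.5 -0.1 -0.9] w 85.4 q [0.31 0.68 1.55 0.   0.91 1.67]
```

View pics/side3.png

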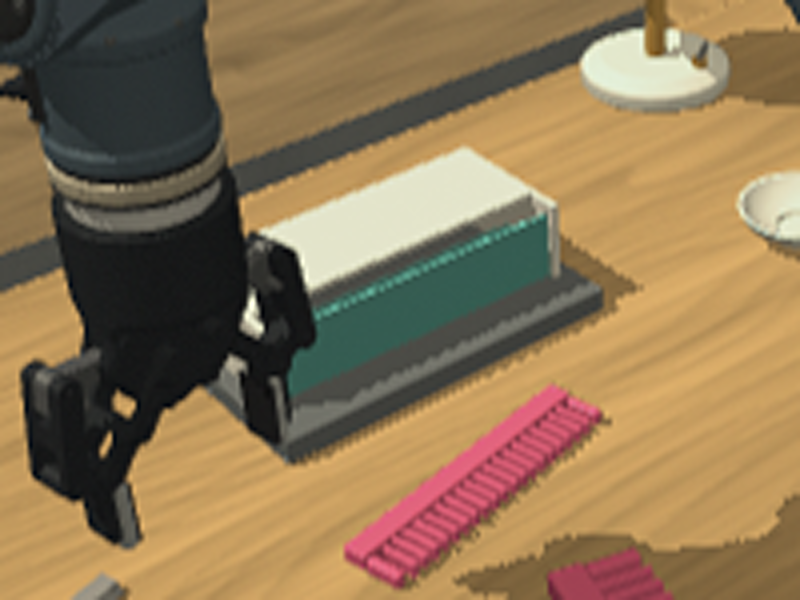

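The side crop shows the pocket shut, with its teal panel upright at (430,300). The comb is undisturbed, with its near end at (375,565) and the hand beyond it. Next I descend past its +y end and push it along its own axis.

>>> {"fn": "jog_arm", "kwargs": {"plan": [{"linear": [-1.3,-0.3,-3],"delta_rot": [0,0,0],"grip": 1},{"linear": [0,0,-4],"delta_rot": [0,0,0],"grip": 1},{"linear": [0,0,-3],"delta_rot": [0,0,0],"grip": 1},{"linear": [0,0,0],"delta_rot": [0,0,0],"grip": 1},{"linear": [0,0,0],"delta_rot": [0,0,0],"grip": 1}]}}

```text
time: 6.15
eef_pos: [534.5, 286.8, 3.2]
ee_rot: [-0.55, 0.443, -0.444, 0.551]
force: [0.3, 0.5, 0.8]
grip_width: 85.6
```

```bash
python3 -c "
from h import *;st()
f=cams.grab_frame('wrist');save(f,'w4')"
```

```text
t 6.15 p [534.5 286.8   3.2] jaw deg -77.72 down [ 0.001  0.    -1.   ] F [0.3 0.5 0.8] w 85.6 q [ 0.31  0.82  1.62 -0.    0.7   1.66]
```

View pics/w4.png

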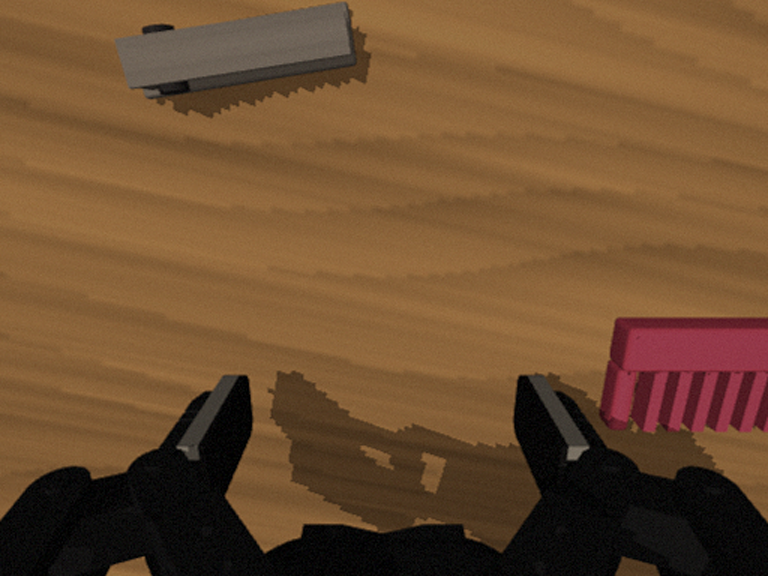

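The wrist view shows the comb's end at (615,375), parallel to the jaw axis and just beyond the right finger. The hair clip is at (240,45), well clear. I'll lower the hand and push.

>>> {"fn": "jog_arm", "kwargs": {"plan": [{"linear": [0,0,-0.7],"delta_rot": [0,0,0],"grip": 1},{"linear": [0,0,-0.4],"delta_rot": [0,0,0],"grip": 1},{"linear": [0.2,-1.0,0],"delta_rot": [0,0,0],"grip": 1},{"linear": [0.2,-1.0,0],"delta_rot": [0,0,0],"grip": 1},{"linear": [0,0,0],"delta_rot": [0,0,0],"grip": 1}]}}

```text
time: 6.7
eef_pos: [537.8, 265.4, -7.4]
ee_rot: [0.55, -0.444, 0.444, -0.55]
force: [0.0, 0.8, -0.3]
grip_width: 85.0
```

>>> {"fn": "jog_arm", "kwargs": {"plan": [{"linear": [0.1,-0.5,0],"delta_rot": [0,0,0],"grip": 1},{"linear": [0.1,-0.5,0],"delta_rot": [0,0,0],"grip": 1},{"linear": [0.1,-0.5,0],"delta_rot": [0,0,0],"grip": 1},{"linear": [0.1,-0.5,0],"delta_rot": [0,0,0],"grip": 1},{"linear": [0.1,-0.5,0],"delta_rot": [0,0,0],"grip": 1}]}}

```text
time: 7.2
eef_pos: [542.4, 241.7, -7.6]
ee_rot: [-0.551, 0.443, -0.443, 0.551]
force: [-0.5, 1.1, 0.6]
grip_width: 85.3
```

```bash
cat >> h.py <<'E'
def comb(f):
    im=f["pixels"].astype(int);m=((im[...,0]>im[...,1]*1.8)&(im[...,2]>im[...,1]*1.2)&(im[...,0]>70)).astype(np.uint8)
    m=cv2.morphologyEx(m,cv2.MORPH_CLOSE,np.ones((5,5)))
    n,l,s,c=cv2.connectedComponentsWithStats(m)
    for i in range(1,n):
        if s[i,4]>150 and c[i][1]<200:
            W=np.array([ray(f,u,v,11)[:2] for u,v in np.argwhere(l==i)[:,::-1]],np.float32)
            print("comb",c[i],cv2.minAreaRect(W))
E
python3 -c "
from h import *;st()
comb(cams.grab_frame('top'))"
```

```text
t 7.2 p [542.4 241.7  -7.6] jaw deg -77.68 down [ 0.  0. -1.] F [-0.5  1.1  0.6] w 85.3 q [0.23 0.83 1.65 0.   0.65 1.59]
comb [223.20091324 170.13242009] ((587.7931518554688, 99.54005432128906), (13.87761402130127, 153.9363250732422), 12.014364242553711)
```

>>> {"fn": "jog_arm", "kwargs": {"plan": [{"linear": [0.1,-0.5,0],"delta_rot": [0,0,0],"grip": 1},{"linear": [0.1,-0.5,0],"delta_rot": [0,0,0],"grip": 1},{"linear": [0.1,-0.5,0],"delta_rot": [0,0,0],"grip": 1},{"linear": [0.1,-0.5,0],"delta_rot": [0,0,0],"grip": 1},{"linear": [0.1,-0.5,0],"delta_rot": [0,0,0],"grip": 1}]}}

```text
time: 7.75
eef_pos: [547.3, 216.6, -7.7]
ee_rot: [0.551, -0.444, 0.444, -0.551]
force: [-1.2, 0.6, 0.5]
grip_width: 85.4
```

>>> {"fn": "jog_arm", "kwargs": {"plan": [{"linear": [0.1,-0.4,0],"delta_rot": [0,0,0],"grip": 1},{"linear": [0,0,0],"delta_rot": [0,0,0],"grip": 1},{"linear": [-0.6,2.9,0],"delta_rot": [0,0,0],"grip": 1},{"linear": [-1.6,1.2,3],"delta_rot": [0,0,0],"grip": 1},{"linear": [-4,0,3],"delta_rot": [0,0,0],"grip": 1}]}}

```text
time: 8.25
eef_pos: [489.6, 255.7, 52.5]
ee_rot: [-0.549, 0.442, -0.445, 0.552]
force: [1.8, 0.2, 1.1]
grip_width: 85.5
```

>>> {"fn": "jog_arm", "kwargs": {"plan": [{"linear": [-4,0,0],"delta_rot": [0,0,-4],"grip": 1},{"linear": [-2,-4,0],"delta_rot": [0,0,-4],"grip": 1},{"linear": [0,-4,0],"delta_rot": [0,0,-4],"grip": 1},{"linear": [0,-4,0],"delta_rot": [0,0,0],"grip": 1},{"linear": [0,0,0],"delta_rot": [0,0,0],"grip": 1}]}}

```text
time: 8.75
eef_pos: [426.2, 130.8, 52.4]
ee_rot: [0.5, -0.5, 0.5, -0.5]
force: [0.2, 1.1, -0.0]
grip_width: 85.3
```

```bash
python3 -c "
from h import *;st()
f=cams.grab_frame('top');comb(f);save(f,'top5',5,(160,85,300,205))"
```

```text
t 8.75 p [426.2 130.8  52.4] jaw deg -89.99 down [-0.001 -0.001 -1.   ] F [ 0.2  1.1 -0. ] w 85.3 q [ 0.05  0.63  2.02 -0.    0.49  1.62]
comb [230.60444444 169.14666667] ((591.6802368164062, 78.24790954589844), (11.808269500732422, 169.9618377685547), 11.100149154663086)
```

View pics/top5.png

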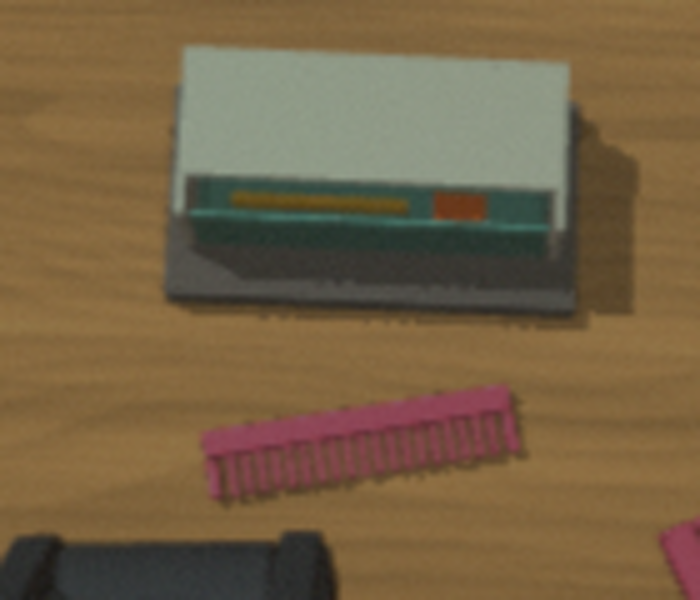

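The top crop shows the comb slid along its axis, with its back now from (203,435) to (510,388) and centred on the foot, whose edge runs from (168,298) to (573,312). The pocket is shut. Next I go behind the teeth and push forward with both fingers.

>>> {"fn": "jog_arm", "kwargs": {"plan": [{"linear": [4,-3,0],"delta_rot": [0,0,0],"grip": 1},{"linear": [4.1,-2.8,0],"delta_rot": [0,0,0],"grip": 1},{"linear": [0,0,-3],"delta_rot": [0,0,0],"grip": 1},{"linear": [0,0,-3],"delta_rot": [0,0,0],"grip": 1},{"linear": [0,0,0],"delta_rot": [0,0,0],"grip": 1}]}}

```text
time: 9.3
eef_pos: [505.2, 76.9, -10.6]
ee_rot: [0.503, -0.5, 0.497, -0.5]
force: [-0.7, -0.2, -0.6]
grip_width: 85.5
```

>>> {"fn": "jog_arm", "kwargs": {"plan": [{"linear": [1,0,0],"delta_rot": [0,0,0],"grip": 1},{"linear": [1,0,0],"delta_rot": [0,0,0],"grip": 1},{"linear": [0.5,0,0],"delta_rot": [0,0,0],"grip": 1},{"linear": [0.5,0,0],"delta_rot": [0,0,0],"grip": 1},{"linear": [0.5,0,0],"delta_rot": [0,0,0],"grip": 1}]}}

```text
time: 9.8
eef_pos: [542.9, 76.2, -6.8]
ee_rot: [-0.501, 0.498, -0.499, 0.502]
force: [-0.4, -1.0, -0.2]
grip_width: 85.5
```

>>> {"fn": "jog_arm", "kwargs": {"plan": [{"linear": [0.5,0,0],"delta_rot": [0,0,0],"grip": 1},{"linear": [0.5,0,0],"delta_rot": [0,0,0],"grip": 1},{"linear": [0.5,0,0],"delta_rot": [0,0,0],"grip": 1},{"linear": [0.5,0,0],"delta_rot": [0,0,0],"grip": 1},{"linear": [0.5,0,0],"delta_rot": [0,0,0],"grip": 1}]}}

```text
time: 10.3
eef_pos: [567.4, 76.0, -7.8]
ee_rot: [0.501, -0.499, 0.499, -0.501]
force: [-0.5, -0.8, 0.4]
grip_width: 85.3
```

```bash
python3 -c "
from h import *;st()
f=cams.grab_frame('top');comb(f);save(f,'top6',5,(160,85,300,205))"
```

```text
t 10.3 p [567.4  76.   -7.8] jaw deg -89.69 down [-0.001  0.    -1.   ] F [-0.5 -0.8  0.4] w 85.3 q [-0.06  0.82  1.71 -0.    0.61  1.5 ]
```

View pics/top6.png

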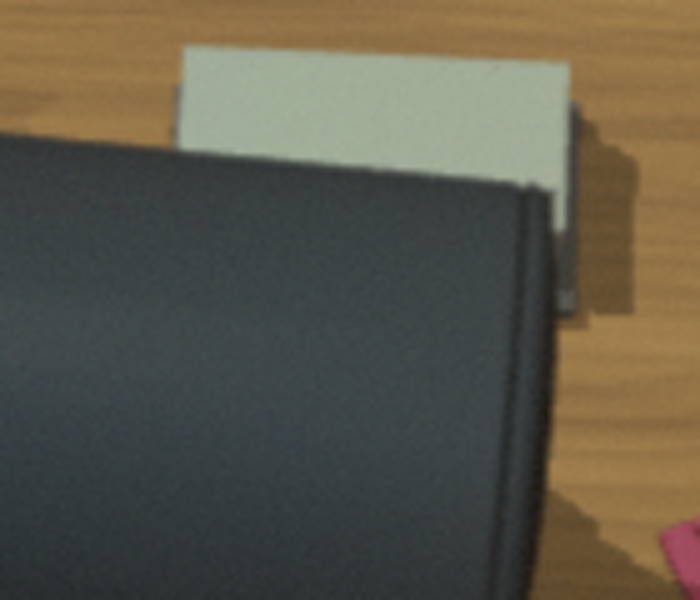

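The arm hides the comb from the top camera here. The pocket's stop was at TCP x=679.3, so comb contact with the foot should come at about TCP x=609. I'll continue the push.

>>> {"fn": "jog_arm", "kwargs": {"plan": [{"linear": [0.5,0,0],"delta_rot": [0,0,0],"grip": 1},{"linear": [0.5,0,0],"delta_rot": [0,0,0],"grip": 1},{"linear": [0.5,0,0],"delta_rot": [0,0,0],"grip": 1},{"linear": [0.5,0,0],"delta_rot": [0,0,0],"grip": 1},{"linear": [0.5,0,0],"delta_rot": [0,0,0],"grip": 1}]}}

```text
time: 10.85
eef_pos: [592.7, 76.0, -7.7]
ee_rot: [-0.501, 0.499, -0.499, 0.501]
force: [-1.0, -0.3, -0.4]
grip_width: 85.8
```

```bash
python3 -c "
from h import *;st()
f=cams.grab_frame('side');save(f,'side7',4,(100,110,300,260))"
```

```text
t 10.85 p [592.7  76.   -7.7] jaw deg -89.69 down [ 0. -0. -1.] F [-1.  -0.3 -0.4] w 85.8 q [-0.06  0.84  1.64 -0.    0.66  1.51]
```

View pics/side7.png

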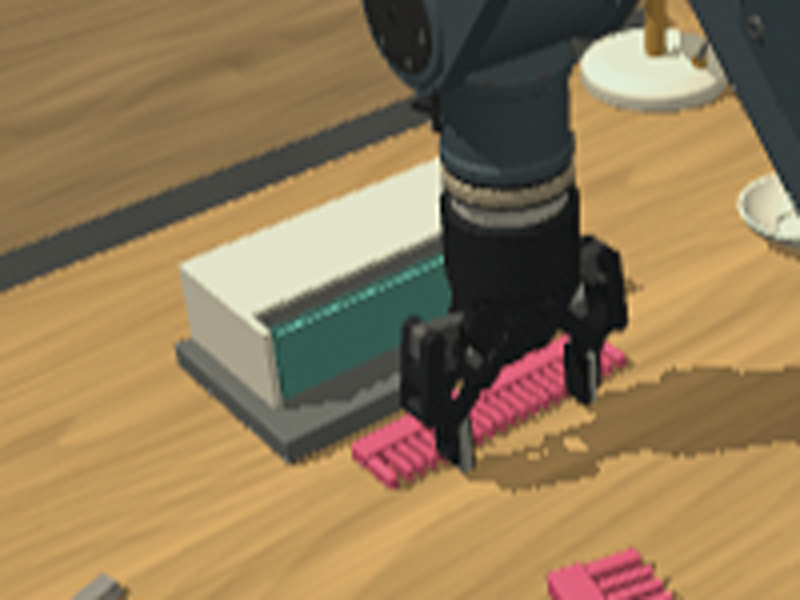

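The side crop shows the comb parallel to the foot. Its left end is at (355,450), against the foot's corner at (290,455), and its right end is at (625,355). I'll check the sideways position while closing in.

>>> {"fn": "jog_arm", "kwargs": {"plan": [{"linear": [0.5,0,0],"delta_rot": [0,0,0],"grip": 1},{"linear": [0.4,0,0],"delta_rot": [0,0,0],"grip": 1},{"linear": [0.3,0,0],"delta_rot": [0,0,0],"grip": 1},{"linear": [0,0,0],"delta_rot": [0,0,0],"grip": 1}]}}

```text
time: 11.3
eef_pos: [605.1, 76.0, -7.6]
ee_rot: [-0.501, 0.498, -0.499, 0.502]
force: [0.6, 0.4, -0.0]
grip_width: 85.4
```

```bash
python3 -c "
from h import *;st()
f=cams.grab_frame('side')
P=lambda u,v,z:ray(f,100+u/4,110+v/4,z).round(1)
print('foot L',P(292,445,18),'foot R',P(603,287,18),'comb L back',P(355,448,12),'R tip',P(628,355,10))
save(f,'side8',4,(130,160,310,260))"
```

```text
t 11.3 p [605.1  76.   -7.6] jaw deg -89.69 down [ 0.001 -0.    -1.   ] F [ 0.6  0.4 -0. ] w 85.4 q [-0.06  0.84  1.61  0.    0.68  1.51]
foot L [653.8 190.9  18. ] foot R [657.  -46.8  18. ] comb L back [634.  161.8  12. ] R tip [599. -17.  10.]
```

View pics/side8.png

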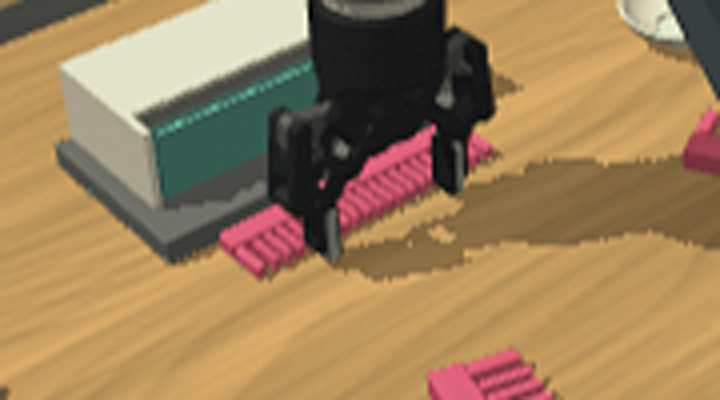

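The comb's centre is at y≈72 and the foot's centre also at ≈72, with a few mm of gap left in x. I'll close it in small steps, watching the force.

>>> {"fn": "jog_arm", "kwargs": {"plan": [{"linear": [0.2,0,0],"delta_rot": [0,0,0],"grip": 1},{"linear": [0.2,0,0],"delta_rot": [0,0,0],"grip": 1},{"linear": [0,0,0],"delta_rot": [0,0,0],"grip": 1}]}}

```text
time: 11.65
eef_pos: [608.6, 76.0, -7.7]
ee_rot: [-0.501, 0.499, -0.499, 0.501]
force: [-0.2, -0.6, 0.5]
grip_width: 85.7
```

>>> {"fn": "jog_arm", "kwargs": {"plan": [{"linear": [0.2,0,0],"delta_rot": [0,0,0],"grip": 1},{"linear": [0,0,0],"delta_rot": [0,0,0],"grip": 1},{"linear": [0,0,0],"delta_rot": [0,0,0],"grip": 1}]}}

```text
time: 11.95
eef_pos: [609.2, 76.3, -7.8]
ee_rot: [0.502, -0.499, 0.498, -0.501]
force: [-3.3, 0.4, 2.3]
grip_width: 85.2
```

>>> {"fn": "jog_arm", "kwargs": {"plan": [{"linear": [0.2,0,0],"delta_rot": [0,0,0],"grip": 1},{"linear": [0,0,0],"delta_rot": [0,0,0],"grip": 1},{"linear": [0,0,0],"delta_rot": [0,0,0],"grip": 1}]}}

```text
time: 12.25
eef_pos: [609.4, 76.4, -7.9]
ee_rot: [0.503, -0.5, 0.497, -0.5]
force: [-6.2, 1.0, 4.5]
grip_width: 85.7
```

It stopped at x=609.3, as predicted, with force building up. I'll back straight off, raise the hand and clear the view.

>>> {"fn": "jog_arm", "kwargs": {"plan": [{"linear": [-0.4,0,0],"delta_rot": [0,0,0],"grip": 1},{"linear": [-0.6,0,0],"delta_rot": [0,0,0],"grip": 1},{"linear": [-2,0,0],"delta_rot": [0,0,0],"grip": 1},{"linear": [-2,0,3],"delta_rot": [0,0,0],"grip": 1},{"linear": [-2,0,4],"delta_rot": [0,0,0],"grip": 1}]}}

```text
time: 12.75
eef_pos: [540.8, 75.8, 61.2]
ee_rot: [0.502, -0.499, 0.498, -0.501]
force: [0.2, -0.7, 1.3]
grip_width: 85.8
```

>>> {"fn": "jog_arm", "kwargs": {"plan": [{"linear": [-4,0,2],"delta_rot": [0,0,0],"grip": 1},{"linear": [-4,0,2],"delta_rot": [0,0,0],"grip": 1},{"linear": [-4,0,0],"delta_rot": [0,0,0],"grip": 1},{"linear": [0,0,0],"delta_rot": [0,0,0],"grip": 1},{"linear": [0,0,0],"delta_rot": [0,0,0],"grip": 1}]}}

```text
time: 13.25
eef_pos: [422.7, 75.9, 102.9]
ee_rot: [-0.501, 0.498, -0.499, 0.502]
force: [0.9, 0.4, 0.2]
grip_width: 85.6
```

```bash
python3 -c "
from h import *;st()
f=cams.grab_frame('top');comb(f)
a=f['pixels'][:,:,::-1][85:205,160:300];b=cams.grab_frame('side')['pixels'][:,:,::-1][140:260,100:240]
cv2.imwrite('pics/fin.png',cv2.resize(np.vstack([a,b]),None,fx=2.5,fy=2.5,interpolation=cv2.INTER_CUBIC)) if 0 else cv2.imwrite('pics/fin.png',np.hstack([cv2.resize(x,None,fx=2.85,fy=4.5,interpolation=cv2.INTER_CUBIC) for x in (a,b)]))
import pickle;pickle.dump(f,open('F9.pkl','wb'))"
```

```text
t 13.25 p [422.7  75.9 102.9] jaw deg -89.68 down [ 0.003 -0.    -1.   ] F [0.9 0.4 0.2] w 85.6 q [-0.08  0.51  2.03 -0.    0.6   1.48]
comb [235.16549296 148.8556338 ] ((653.4967041015625, 71.06665802001953), (171.05990600585938, 24.01466941833496), 84.89656066894531)
```

View pics/fin.png

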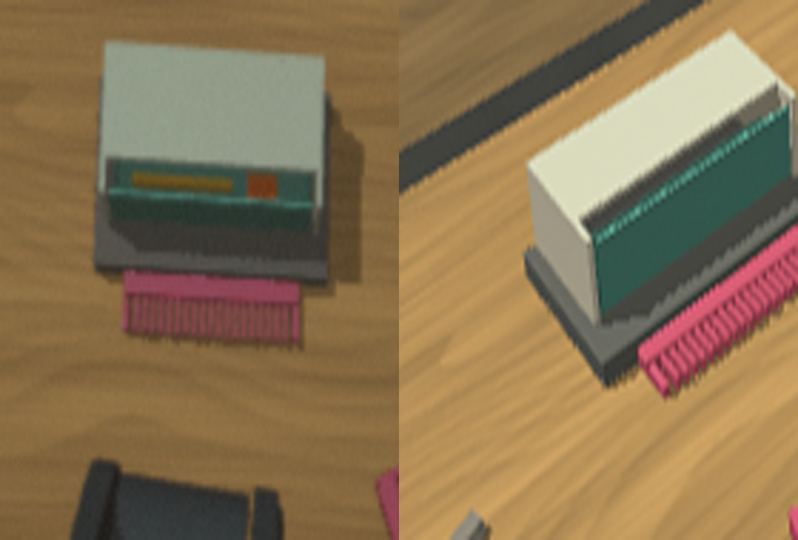

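The final picture shows, in the left half, the comb's back from (123,271) to (300,283), lying along the foot's edge from (95,268) to (328,282). It is inside both ends, and the slopes differ by about 0.005 rad. The pocket is shut and the hand is well clear.

```bash
python3 -c "
from h import *
f=cams.grab_frame('top')
for n,u,v,z in(('dish',496,234,20),('clip',208,232,10)): print(n,f['pixels'][int(v/1.5),int(u/1.5)])
import pickle;g=pickle.load(open('F0.pkl','rb'))['top']
d=np.abs(f['pixels'].astype(int)-g['pixels']).mean(2)
print('diff dish',d[138:174,312:350].mean(),'clip',d[148:162,126:153].mean())
print(bot.job_done())"
```

```text
dish [149 159 138]
clip [111 103  93]
diff dish 12.921296296296296 clip 11.011463844797177
the job is handed in; nothing more can be done
None
```

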